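Pop the scrap bin open

TASK

Open the table-top scrap bin so that the torn carton can be swept into it: with the fingertips press down the release tab on its front until the spring lifts the lid ajar, then push the lid up and over until it rests fully open against its stop. Do it gently and by touch alone, without pinching or lifting anything, and leave the bin standing where it is and the other craft things undisturbed.

Things in the scene. Friction and masses are not known exactly. Their poses are not given: they have to be found in the camera images.
- bin: the loose scrap bin: grey plastic box 160 (x) x 180 (y) x 145 mm high with a flat white lid, 0.9 kg in all. Origin: centre of its underside, on the table. Front with the release tab at -x, rear with the hinge at +x, z up. It faces the robot to within about 25 degrees. Pushed hard (over about 3 N at the open lid) it tilts or slides
- tab_top (a point): top of the release tab's thumb ridge, to be pressed straight down; moves with the tab. Grey rocker 44 mm wide (y), jutting 42 mm out of the middle of the front wall. At rest this point is 117 mm in front of the bin's origin, 151.5 mm above the table. The hook behind it is 161 mm high, its front face 25 mm behind the ridge
- tab (a joint): turn of the release tab in rad, 0 at rest to 0.40 fully down (its stop). At about 0.2 (ridge 5 mm down, 4 to 5 N) the hook frees the lid; fully down is 11 mm and about 7 N. It springs back when let go
- lid_front (a point): middle of the lid's front edge (tip of its catch tongue, 26 mm wide, 10 mm long), half way through its 6 mm thickness, 164 mm from the hinge axis; moves with the lid. Shut: 86 mm in front of the bin's origin, 153 mm above the table. The rest of the front edge, 180 mm wide, lies 154 mm from the hinge
- lid_hinge (a point): middle of the lid's hinge axis (parallel to the bin's y), at the rear of the bin: 78 mm behind the bin's origin, 150 mm above the table
- lid (a joint): lid angle in rad: 0 shut and latched, about 0.5 when its spring has lifted it ajar (front edge 75 mm up), 1.57 upright, 1.92 fully open at its stop. The lid (120 g, damped hinge) falls back to ajar if let go before upright; from 1.65 on it falls open by itself and stays. About 1 N at the front edge moves it
- rose_a: bystander: grey-green carton rose, 46 mm across and 42 mm high, beside the bin; origin under its centre
- rose_b: bystander: dark brown carton rose, 46 mm across and 42 mm high, beside the bin; origin under its centre
- egg_cup: bystander: one torn egg cup of carton, 48 mm across and 36 mm high; origin under its centre
- glue: bystander: white glue bottle with orange nozzle, 44 mm across and 112 mm high, standing; origin under its centre
- pencil: bystander: red pencil 165 mm long, 7.5 mm thick, lying; origin under its centre
- jar: bystander: glass jar of pencils, 76 mm across, about 155 mm high with the pencils; origin under its centre
- tape: bystander: roll of masking tape lying flat, 84 mm across, 19 mm high; origin under its centre

How it is judged (in metres and radians):
On the way, in this order (a step that is already met when the one before it is completed fails the run):
1. a finger presses the release tab down while the lid is still shut (value of joint tab above 0.08 rad and contact force between the fingers and bin above 0.5 N and value of joint lid below 0.1 rad).
2. the spring has lifted the lid ajar (value of joint lid between 0.35 and 1 rad), for 0.1 s.
At the end, for the whole second after the job is handed in: the lid rests fully open (beyond 1.82 rad) and still, the tab has sprung back, and the bin stands upright within 40 mm of where it began (value of joint lid above 1.82 rad and velocity of joint lid between -0.1 and 0.1 rad/s and value of joint tab below 0.05 rad and distance of bin from where it was at the start of the episode below 0.04 m and angle between bin's own z axis and vertical below 0.05 rad and linear speed of bin below 0.02 m/s); the robot touches nothing.
It fails at once if the bin is lifted off the table (its origin more than 25 mm up), tipped (over 0.3 rad) or shoved away (over 60 mm) (height (world z) of bin above 0.025 m or angle between bin's own z axis and vertical above 0.3 rad or distance of bin from where it was at the start of the episode above 0.06 m).
It fails at once if the bin, its lid or its tab is pinched or forced with over 40 N (contact force between the fingers and bin above 40 N).
It fails at once if another craft thing is knocked or carried more than 25 mm (distance of any of rose_a, rose_b, egg_cup, glue, pencil, jar, tape from where it was at the start of the episode above 0.025 m).
It also fails if it takes over 45 s, if anything falls off the work surface, if the arm or the gripper's body presses on something with over 40 N, if the wrist force passes 120 N, or if a joint passes its speed limit or range.

ROBOT

A 7-joint arm with a two-finger parallel gripper is mounted at the origin on the work surface. World frame = base frame: x ahead of the robot, y to its left, z up, the work surface at z = 0. Lengths are in mm, angles in rad, forces in N, time in s.
With the tool pointing down it reaches from about 400 to 875 mm from the base axis. Payload 4.4 kg.
Tool frame: the origin (TCP) lies midway between the tips of the shut fingers; the grasp point (between the pads) lies ctrl.grip_depth behind it (ctrl.grip_depth is the distance from the TCP to the grasp point, in mm); z points along the fingers, y is the line along which they close (so a half turn about z gives the same grasp; the last joint's range is limited). The gripper opens to 85 mm and grips with 20 to 120 N. Pads are 22 mm wide; open, the fingers measure 114 mm over their backs; the gripper's body (76 mm by 85 mm) begins 54 mm behind the grasp point. The pads swing forward as they close: fully open they stand 13 mm farther back than shut.
Start: joints at [1.199, 0.628, 0.038, 1.517, -0.027, 0.996, -0.02], TCP at [195.714, -619.85, 231.313] pointing down, gripper open.
Joint ranges: [-3.06, 3.06], [-0.37, 2.12], [-1.25, 1.32], [0.18, 2.47], [-1.1, 4.24], [0.23, 1.98], [-2.94, 2.94]. Speed limits (rad/s): [2.57, 2.57, 3.14, 3.14, 3.14, 3.14, 3.14].

INTERFACE

Orientations are given as [roll, pitch, yaw] about the fixed x, y, z axes, in that order (R = Rz(yaw) Ry(pitch) Rx(roll)).
In Python, from cell import ctrl gives the robot as it stands.
- The arm moves only by the tool carry_out, never from a script. Its argument "deltas" is one flat list of numbers, 7 for each row, row after row: the turn, a rotation vector about the tool's x, y, z in degrees, then the shift along the tool's x, y, z in m, then the closure, from -1 (fully open) to 1 (shut). In form: [wx, wy, wz, dx, dy, dz, claw, wx, wy, wz, dx, dy, dz, claw, ...]. A call has 1 to 12 rows; each row shifts and turns the commanded pose from where the row before left it, along the tool's axes as they then stand; what a row does not reach is not made up. A row lasts 1/8 s, in which the tool goes at most 62.5 mm and 10.7 degrees, less where a joint would pass 70% of its speed; a pose out of reach is approached as far as the arm can. A call with a gripper value outside its range is refused whole. The fingers move at their own pace and stop on an object; the grip force is fixed at half the most. Time passes only in rows, so rows that do not move let the fingers close. It gives the time, the measured TCP pose, the force, the opening and the grip force at its end, in the units of the state.
- ctrl.read_state(): the state, without advancing time (a new reading comes with each control period).
- ctrl.get_image(name): name is "side" or "top" or "wrist"; returns the picture (480x640x3 uint8, red, green, blue); there is no depth.
- ctrl.calibration(name): a dict with "mtx" (3x3 intrinsics, pixels), "distortion" ([k1, k2, p1, p2, k3] as OpenCV has them; the pictures are not rectified), "R" (3x3) and "t" (3): a world point X has camera coordinates R X + t. Camera axes: x right, y down, z forward; pixel columns grow to the right and rows downward; lengths in mm; the calibration is good to about 2 mm. A picture is of the moment at which its call begins: read the wrist's pose just before it. calibration takes no time and is no camera call; for the wrist camera it gives the pose at the moment of the call.
- ctrl.finish_job(): hands the job in; it is judged then, once.
The state is a dict: "clock": time; "qpos": joint angles; "qd": joint speeds; "tau": joint torques, N m; "eef_pos": TCP position; "tool_rot": TCP orientation; "force": force on the tool from outside, world axes, zero at the start; "torque": the same for the moment, N m; "width": finger opening in mm; "gripper_force": force on a finger pad.
Only numpy, scipy, OpenCV 4.12 (cv2) and the standard library are available. Lean on these libraries where they do the work, as an engineer would, in place of code of your own. Each camera call takes 0.05 s, during which the arm holds its last target. There are 200 camera calls.

## Working session

There is one attempt and no reset: what is moved stays moved. The work goes in short steps, Python scripts to look and compute and a tool call to move; the robot and the scene stay as the last step left them, time stands still between calls to the robot, and variables do not carry over. Pictures are saved under pics/ and viewed, at most 10 in all, crops included, and the job is handed in when it is done.

Besides the shell and the picture viewer there is one more tool, called after "Request:" as a command line: name --argument value ..., lists and objects as JSON in quotes. carry_out: Moves the arm, as the interface text tells. Its arguments: {"type":"object","properties":{"deltas":{"type":"array"}},"required":["deltas"]}

```bash
mkdir -p pics; python3 - <<'E'
from cell import ctrl
import cv2
for n in("side","top"):
    cv2.imwrite(f"pics/{n}0.png",ctrl.get_image(n)[:,:,::-1])
    c=ctrl.calibration(n);print(n,c)
s=ctrl.read_state();print(s,ctrl.grip_depth)
E
```

```text
side {'mtx': array([[601.589343  ,   0.        , 316.57595379],
       [  0.        , 601.589343  , 239.83454149],
       [  0.        ,   0.        ,   1.        ]]), 'distortion': array([0.04336462, 0.        , 0.        , 0.        , 0.        ]), 'R': array([[-0.85831291, -0.51311715,  0.00312132],
       [-0.30304261,  0.50198472, -0.81004724],
       [ 0.41408227, -0.69621989, -0.58635632]]), 't': array([ 414.9077098 ,  278.71150307, 1323.53029014])}
top {'mtx': array([[446.98557874,   0.        , 322.1480369 ],
       [  0.        , 446.98557874, 241.1905848 ],
       [  0.        ,   0.        ,   1.        ]]), 'distortion': array([-0.09520978,  0.        ,  0.        ,  0.        ,  0.        ]), 'R': array([[-0.02863836, -0.99920362, -0.02778423],
       [-0.99327878,  0.03156505, -0.11135941],
       [ 0.11214773,  0.02440833, -0.99339172]]), 't': array([ -37.95209939,  496.45868189, 1040.63275459])}
{'clock': 0.1, 'qpos': array([ 1.19923095,  0.62925438,  0.03844899,  1.51825515, -0.02696794,
        0.99634201, -0.02000119]), 'qd': array([-0.00151232, -0.00232426,  0.00088038, -0.00262829,  0.00037867,
        0.00096055,  0.00099904]), 'tau': array([ 3.59370257e-03, -5.64533830e+01,  1.23081062e+00, -1.93972260e+01,
        1.13515250e-02,  5.40580106e-03, -3.31673027e-05]), 'eef_pos': array([ 195.51196786, -619.30387329,  230.48478157]), 'tool_rot': array([-3.13985245e+00,  4.70882119e-05,  3.05778533e-01]), 'force': array([-0.36824594, -0.45917994, -0.09708713]), 'torque': array([-0.01910381, -0.00975975,  0.05634007]), 'gripper_force': 0.0, 'width': 85.6664582533897} 18.700000000000003
```

View pics/side0.png

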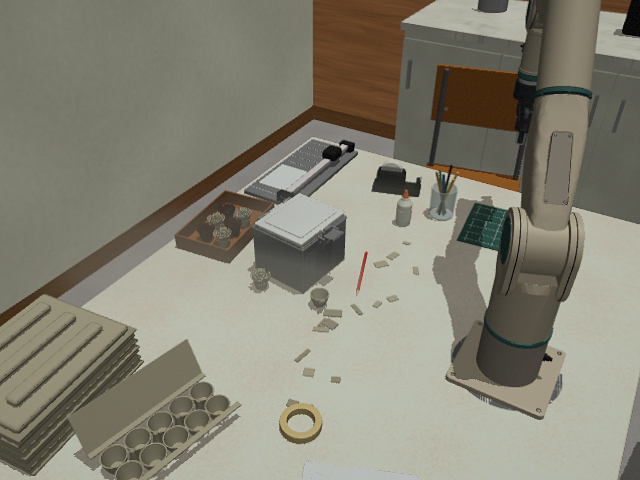

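View pics/top0.png

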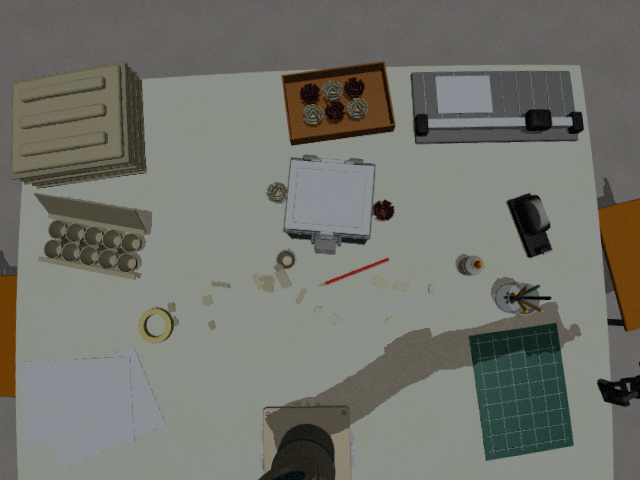

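The side view shows the bin at about (300,240), tab at (332,235). The top view shows the lid spanning (288..375, 158..240), tab at (325,243), egg cup at (286,259), pencil at (355,271), and roses at (277,192) and (384,210). I'll enlarge the bin in both.

```bash
python3 - <<'E'
import cv2
a=cv2.imread("pics/side0.png")[180:300,240:360];b=cv2.imread("pics/top0.png")[145:265,270:390]
o=[cv2.resize(x,None,fx=4,fy=4,interpolation=cv2.INTER_CUBIC) for x in(a,b)]
o=[cv2.resize(x,(400,400)) for x in o]
cv2.imwrite("pics/crop0.png",cv2.hconcat(o))
E
```

```text
(no output)
```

View pics/crop0.png

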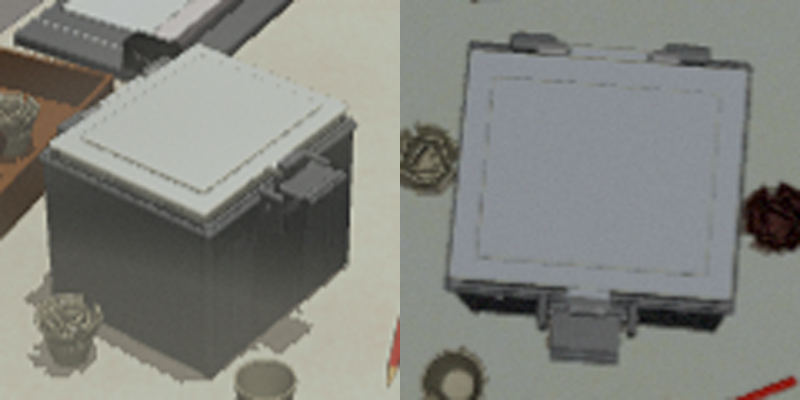

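```bash
cat > tri.py <<'E'
import numpy as np,cv2
from cell import ctrl
C={n:ctrl.calibration(n) for n in("side","top")}
def nrm(n,p): return cv2.undistortPoints(np.array(p,float).reshape(-1,1,2),C[n]["mtx"],C[n]["distortion"]).reshape(-1,2)
def P(n): return np.c_[C[n]["R"],C[n]["t"]]
def tri(s,t):
    X=cv2.triangulatePoints(P("side"),P("top"),nrm("side",s).T,nrm("top",t).T);return (X[:3]/X[3]).T
def onz(n,p,z):
    R,t=C[n]["R"],np.array(C[n]["t"]);c=-R.T@t
    d=np.c_[nrm(n,p),np.ones(len(p))]@R
    return c+d*((z-c[2])/d[:,2])[:,None]
E
python3 - <<'E'
from tri import *
f=3.3333
o=lambda a,x,y:(np.array(a)+.5)/f+[x,y]-.5
s=o([[50,150],[200,45],[348,107],[205,218],[312,190]],240,180)
t=o([[72,48],[348,65],[333,298],[48,280],[184,345]],270,145)
X=tri(s,t);np.set_printoptions(suppress=True,precision=1);print(X)
a=onz("side",s[:4],156);b=onz("top",t[:4],156);print(a,b)
for c in(X[:4],b,a):
  d=(c[0]+c[1]-c[2]-c[3])[:2]; e=(c[0]+c[3]-c[1]-c[2])[:2]
  print(c.mean(0),np.linalg.norm(d)/2,np.linalg.norm(e)/2,np.arctan2(d[1],d[0]),np.arctan2(-e[0],e[1]))
print(onz("top",t[4:],151),onz("side",s[4:],151))
gt=[[286,259],[321,286],[388,260],[384,210],[277,192]];print(onz("top",gt,20))
E
```

```text
[[ 662.4    5.7  147.2]
 [ 642.5 -173.1  152.2]
 [ 493.8 -156.   151.7]
 [ 511.1   24.4  152.5]
 [ 469.4  -60.   140.5]]
[[ 653.2   15.9  156. ]
 [ 637.3 -168.   156. ]
 [ 491.6 -149.9  156. ]
 [ 509.4   28.6  156. ]] [[ 660.7    5.4  156. ]
 [ 643.  -172.   156. ]
 [ 492.5 -156.   156. ]
 [ 509.7   23.6  156. ]]
[577.5 -74.8 150.9] 151.10155751331916 180.5607004596254 -0.11863909568401548 -0.10308879812968864
[576.5 -74.8 156. ] 151.75061801727864 179.37023253310687 -0.11304699519655584 -0.09777199864786432
[572.9 -68.3 156. ] 145.56839758938798 181.9955820859264 -0.10616136225539327 -0.0927231231232807
[[466.2 -61.2 151. ]] [[464.6 -46.5 151. ]]
[[ 455.6   35.3   20. ]
 [ 388.7  -46.9   20. ]
 [ 445.7 -208.8   20. ]
 [ 567.1 -204.6   20. ]
 [ 620.5   54.3   20. ]]
```

The corners triangulate to z≈151 with sides of 151 × 180.5 mm, which matches the lid. Bin origin is about (577,-74), yaw about -0.105, and the tab ridge about (461,-62). First I shut the fingers, turn to the bin's yaw, lift and travel.

Request:
carry_out --deltas '[0,0,7.8,0,0,-0.02,1,0,0,7.8,0,0,-0.02,1,0,0,7.9,0,0,-0.02,1,0,0,0,0.0175,-0.0485,0,1,0,0,0,0.0175,-0.0485,0,1,0,0,0,0.0175,-0.0485,0,1,0,0,0,0.0175,-0.0485,0,1,0,0,0,0.0175,-0.0485,0,1,0,0,0,0.0175,-0.0485,0,1,0,0,0,0.0175,-0.0485,0,1,0,0,0,0.0175,-0.0485,0,1,0,0,0,0.0175,-0.0485,0,1]'

```text
clock: 1.6
eef_pos: [398.2, -200.5, 291.3]
tool_rot: [3.142, 0.0, -0.105]
force: [0.8, 0.5, 0.1]
width: 0.2
gripper_force: 0.0
```

Request:
carry_out --deltas '[0,0,0,0.013,-0.036,0,1,0,0,0,0.013,-0.036,0,1,0,0,0,0.013,-0.036,0,1,0,0,0,0.013,-0.036,0,1,0,6,0,0,0,0,1,0,6,0,0,0,0,1,0,0,0,0,0,0,1]'

```text
clock: 2.48
eef_pos: [462.3, -64.1, 290.9]
tool_rot: [3.141, -0.207, -0.104]
force: [-0.9, 0.7, -0.2]
width: 0.1
gripper_force: 0.0
```

```bash
python3 - <<'E'
from tri import *
s=ctrl.read_state();print(s["eef_pos"],s["tool_rot"],s["qpos"].round(3),s["force"])
c=ctrl.calibration("wrist");im=ctrl.get_image("wrist")[:,:,::-1].copy()
ct,st=np.cos(-.105),np.sin(-.105)
def W(x,y,z): return [577+ct*x-st*y,-74+st*x+ct*y,z]
for p in[(-117,0,151.5),(-76,90,156),(-76,-90,156),(-86,0,156),(-117,22,151),(-117,-22,151)]:
  w=np.array([W(*p)]);rv,_=cv2.Rodrigues(c["R"]);u=cv2.projectPoints(w,rv,np.array(c["t"]),c["mtx"],c["distortion"])[0].ravel();print(p,u)
  if (abs(u)<2000).all(): cv2.circle(im,tuple(int(v) for v in u),4,(0,0,255),1)
cv2.imwrite("pics/w1.png",im)
E
```

```text
[462.3329375  -64.12319807 290.92143012] [ 3.14143684 -0.20680315 -0.10415096] [ 0.088  0.192 -0.018  2.098  0.018  0.645 -1.617] [-0.8520781   0.67237377 -0.17616851]
(-117, 0, 151.5) [313.67986064 271.6351997 ]
(-76, 90, 156) [199.32536252 221.04570868]
(-76, -90, 156) [427.88107437 220.90352639]
(-86, 0, 156) [313.57689079 233.53543523]
(-117, 22, 151) [286.41566611 271.5373368 ]
(-117, -22, 151) [340.95848191 271.5067317 ]
```

View pics/w1.png

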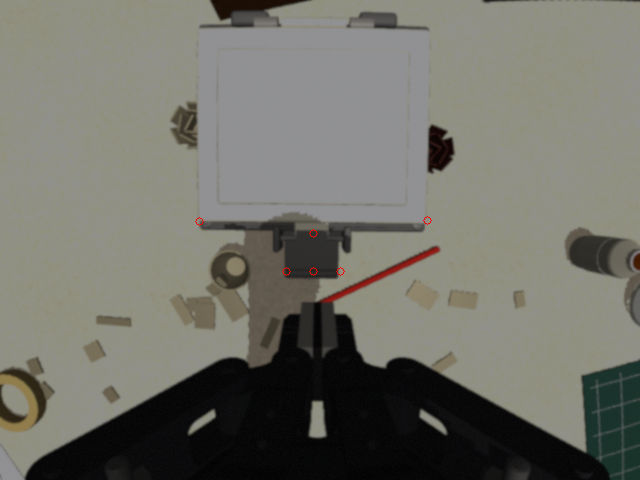

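The projected points fall within about 2 px of the lid's front corners and the tab's ridge at (313,272), so the model holds. Descending to just above the ridge.

Request:
carry_out --deltas '[0,0,0,-0.0047,-0.001,0.0248,1,0,0,0,-0.0047,-0.001,0.0248,1,0,0,0,-0.0047,0,0.0248,1,0,0,0,-0.0047,0,0.0248,1,0,0,0,-0.0047,0,0.0248,1,0,0,0,0,0,0,1,0,0,0,0,0,0,1]'

```text
clock: 3.4
eef_pos: [468.7, -62.8, 165.6]
tool_rot: [-3.142, -0.21, -0.105]
force: [-0.3, -0.8, -0.3]
width: -0.3
gripper_force: 0.0
```

Request:
carry_out --deltas '[0,0,0,-0.0008,0,0.0039,1,0,0,0,-0.0004,0,0.002,1,0,0,0,-0.0004,0,0.002,1,0,0,0,-0.0004,0,0.002,1,0,0,0,0,0,0,1]'

```text
clock: 4.03
eef_pos: [467.6, -62.6, 155.0]
tool_rot: [-3.141, -0.209, -0.104]
force: [-0.1, 0.6, 0.1]
width: -0.1
gripper_force: 0.0
```

Request:
carry_out --deltas '[0,0,0,-0.0023,0,0.0015,1,0,0,0,-0.0003,0,0.0015,1,0,0,0,-0.0003,0,0.0015,1,0,0,0,-0.0003,0,0.0015,1,0,0,0,0,0,0,1]'

```text
clock: 4.65
eef_pos: [463.7, -62.4, 148.1]
tool_rot: [3.141, -0.206, -0.104]
force: [-4.4, 2.7, 5.5]
width: 0.0
gripper_force: 2.9
```

```bash
python3 - <<'E'
from tri import *
a=ctrl.get_image("side")[160:310,230:380,::-1]
cv2.imwrite("pics/s2.png",cv2.resize(a,(600,600),interpolation=cv2.INTER_CUBIC));print(ctrl.read_state()["force"])
E
```

```text
[-5.03613674  1.9143176   5.27061381]
```

View pics/s2.png

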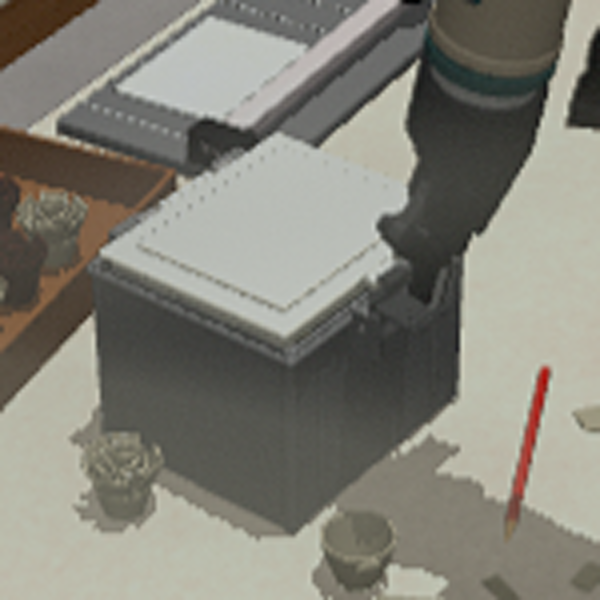

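The lid is still shut and the fingertip is on the tab at about (415,285) in the crop. I'll ease back to shed the forward push, then press further.

Request:
carry_out --deltas '[0,0,0,-0.002,0,-0.0004,1,0,0,0,-0.0018,0,0.001,1,0,0,0,-0.0003,0,0.0015,1,0,0,0,0,0,0,1]'

```text
clock: 5.2
eef_pos: [462.7, -62.2, 145.8]
tool_rot: [-3.141, -0.21, -0.104]
force: [-0.4, 0.3, 4.7]
width: -0.6
gripper_force: 2.3
```

Request:
carry_out --deltas '[0,0,0,-0.0003,0,0.0015,1,0,0,0,-0.0003,0,0.0015,1,0,0,0,0,0,0,1]'

```text
clock: 5.58
eef_pos: [461.9, -62.0, 142.5]
tool_rot: [3.141, -0.209, -0.104]
force: [-2.1, 0.9, 5.6]
width: -0.0
gripper_force: 3.1
```

```bash
python3 - <<'E'
from tri import *
a=ctrl.get_image("side")[160:310,230:380,::-1]
cv2.imwrite("pics/s3.png",cv2.resize(a,(600,600),interpolation=cv2.INTER_CUBIC));print(ctrl.read_state()["force"])
# lid moved? compare with previous crop in lid area
b=cv2.resize(cv2.imread("pics/s2.png"),(150,150),interpolation=cv2.INTER_AREA)
print(cv2.absdiff(np.ascontiguousarray(a),b)[30:90,20:95].mean())
E
```

```text
[-2.72204986  0.80296173  6.0443764 ]
41.75851851851852
```

View pics/s3.png

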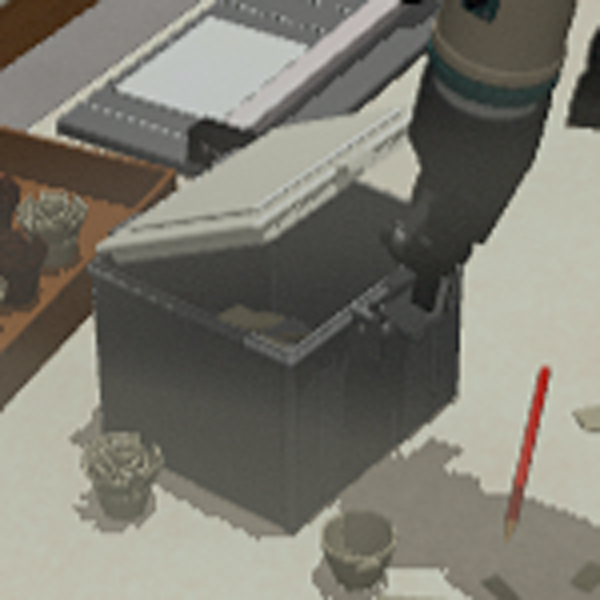

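The lid is ajar, its front edge at about (330,180) in the crop. I'll withdraw gently, back off, then pitch the tool forward to go under the lid.

Request:
carry_out --deltas '[0,0,0,0,0,-0.008,1,0,0,0,0,0,-0.014,1,0,0,0,0,0,-0.014,1,0,0,0,0,0,-0.014,1,0,0,0,-0.0155,0,-0.0235,1,0,0,0,-0.0155,0,-0.0235,1,0,0,0,0,0,0,1]'

```text
clock: 6.5
eef_pos: [411.5, -57.1, 232.0]
tool_rot: [3.141, -0.211, -0.105]
force: [-0.5, 0.1, 0.0]
width: 0.1
gripper_force: 0.0
```

Request:
carry_out --deltas '[0,8,0,0,0,0,1,0,8,0,0,0,0,1,0,8,0,0,0,0,1,0,8,0,0,0,0,1,0,8,0,0,0,0,1,0,8,0,0,0,0,1,0,0,0,0,0,0,1,0,0,0,0,0,0,1]'

```text
clock: 7.5
eef_pos: [429.6, -57.6, 304.1]
tool_rot: [3.048, -0.601, -0.061]
force: [-0.2, 1.0, 0.3]
width: -0.1
gripper_force: 0.0
```

```bash
cat > st.py <<'E'
from tri import *
s=ctrl.read_state();p=s["eef_pos"];ct,st=np.cos(-.105),np.sin(-.105)
d=p[:2]-[577,-74];a=-s["tool_rot"][1]
print("bin",(ct*d[0]+st*d[1]).round(1),(-st*d[0]+ct*d[1]).round(1),p[2].round(1),"tilt",np.degrees(s["tool_rot"]).round(1),s["qpos"].round(2),s["force"].round(1),s["clock"])
E
python3 st.py
```

```text
bin -148.3 0.9 304.1 tilt [174.6 -34.4  -3.5] [ 1.16  0.06 -1.25  2.47  1.28  0.23 -2.94] [-0.2  1.   0.3] 7.5
```

Reach limits stop the tilt at about 34°, so I'll use 25° and push the lid's front edge with the finger's face.

```bash
cat > rel.py <<'E'
import sys;from tri import *
from scipy.spatial.transform import Rotation as Ro
x,y,z,tilt=map(float,sys.argv[1:5]);ct,st=np.cos(-.105),np.sin(-.105)
s=ctrl.read_state();R=Ro.from_euler("xyz",s["tool_rot"])
G=Ro.from_euler("xyz",[np.pi,-np.radians(tilt),-.105])
p=np.array([577+ct*x-st*y,-74+st*x+ct*y,z])
np.set_printoptions(suppress=True,precision=2)
print("rotvec deg",np.degrees((R.inv()*G).as_rotvec()),"shift before turn",R.inv().apply(p-s["eef_pos"]),"after turn",G.inv().apply(p-s["eef_pos"]))
E
python3 rel.py -160 0 265 25
```

```text
rotvec deg [ 4.1  -9.5   1.74] shift before turn [-31.79  -2.05  25.58] after turn [-27.14   0.86  30.52]
```

Request:
carry_out --deltas '[1.4,-3.2,0.6,0,0,0,1,1.4,-3.2,0.6,0,0,0,1,1.3,-3.1,0.5,0,0,0,1,0,0,0,0,0,0,1,0,0,0,0,0,0,1]'

```text
clock: 8.12
eef_pos: [428.5, -60.9, 303.3]
tool_rot: [3.112, -0.47, -0.098]
force: [-0.3, -0.3, 0.1]
width: -0.1
gripper_force: 0.0
```

```bash
python3 st.py; python3 rel.py -140 0 265 25
```

```text
bin -149.1 -2.5 303.3 tilt [178.3 -26.9  -5.6] [ 1.18  0.09 -1.22  2.35  0.54  0.33 -2.17] [-0.3 -0.3  0.1] 8.125
rotvec deg [ 1.5  -1.94  0.34] shift before turn [-9.28 -3.54 38.19] after turn [-8.   -2.49 38.57]
```

```bash
python3 rel.py -95 0 197 25
```

```text
rotvec deg [ 1.5  -1.94  0.34] shift before turn [  0.04  -5.59 119.18] after turn [  4.05  -2.49 119.21]
```

Request:
carry_out --deltas '[1.5,-1.9,0.3,0,0,0,1,0,0,0,0.0008,-0.0005,0.024,1,0,0,0,0.0008,-0.0005,0.024,1,0,0,0,0.0008,-0.0005,0.024,1,0,0,0,0.0008,-0.0005,0.024,1,0,0,0,0.0008,-0.0005,0.023,1,0,0,0,0,0,0,1]'

```text
clock: 9.0
eef_pos: [485.5, -65.6, 206.1]
tool_rot: [-3.14, -0.423, -0.101]
force: [0.6, 0.9, -0.2]
width: -0.2
gripper_force: 0.0
```

```bash
python3 st.py; python3 rel.py -95 0 197 25
python3 - <<'E'
from tri import *
a=ctrl.get_image("side")[120:320,220:420,::-1]
cv2.imwrite("pics/s4.png",cv2.resize(a,(600,600),interpolation=cv2.INTER_CUBIC))
E
```

```text
bin -91.9 -1.2 206.1 tilt [-179.9  -24.2   -5.8] [ 0.51  0.36 -0.57  2.35  1.33  0.23 -2.94] [ 0.6  0.9 -0.2] 9.0
rotvec deg [-0.16  0.78  0.22] shift before turn [-6.6  -1.21  7.01] after turn [-6.7  -1.21  6.92]
```

View pics/s4.png

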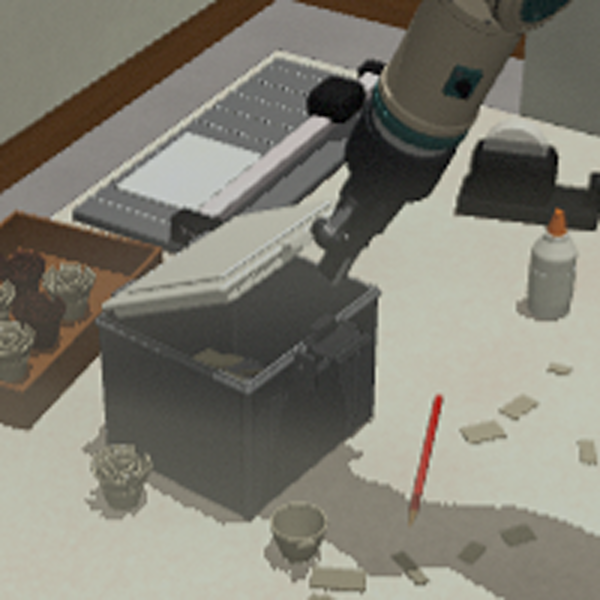

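The fingertip is in front of the ajar lid's tongue, at about (335,275) in the crop. Next I make contact and follow the lid's arc slowly.

Request:
carry_out --deltas '[0,0,0,0.006,0,0.0027,1,0,0,0,0.006,0,0.0027,1,0,0,0,0.005,0,0.0022,1,0,0,0,0.005,0,0.0022,1,0,0,0,0,0,0,1]'

```text
clock: 9.68
eef_pos: [509.7, -69.4, 207.1]
tool_rot: [-3.141, -0.424, -0.104]
force: [-0.9, 0.6, 0.1]
width: 0.3
gripper_force: 0.2
```

```bash
python3 st.py
```

```text
bin -67.4 -2.4 207.1 tilt [-180.   -24.3   -6. ] [ 0.52  0.39 -0.6   2.29  1.25  0.27 -2.85] [-0.9  0.6  0.1] 9.675
```

Request:
carry_out --deltas '[0,0,0,0.007,0,-0.0043,1,0,0,0,0.007,0,-0.0043,1,0,0,0,0.007,0,-0.0043,1,0,0,0,0.007,0,-0.0043,1]'

```text
clock: 10.18
eef_pos: [527.7, -71.2, 234.4]
tool_rot: [-3.141, -0.424, -0.104]
force: [-0.2, -0.4, -0.6]
width: -0.0
gripper_force: 0.2
```

Request:
carry_out --deltas '[0,0,0,0.0077,0,-0.0028,1,0,0,0,0.0077,0,-0.0028,1,0,0,0,0.0077,0,-0.0028,1,0,0,0,0.0077,0,-0.0028,1]'

```text
clock: 10.68
eef_pos: [551.6, -73.6, 257.6]
tool_rot: [-3.141, -0.424, -0.104]
force: [0.3, -0.4, 0.6]
width: -0.2
gripper_force: 0.2
```

```bash
python3 st.py
python3 - <<'E'
from tri import *
a=ctrl.get_image("side")[100:300,220:420,::-1]
cv2.imwrite("pics/s5.png",cv2.resize(a,(600,600),interpolation=cv2.INTER_CUBIC))
E
```

```text
bin -25.3 -2.2 257.6 tilt [-180.   -24.3   -5.9] [ 0.7   0.4  -0.83  2.13  0.89  0.45 -2.47] [ 0.3 -0.4  0.6] 10.675
```

View pics/s5.png

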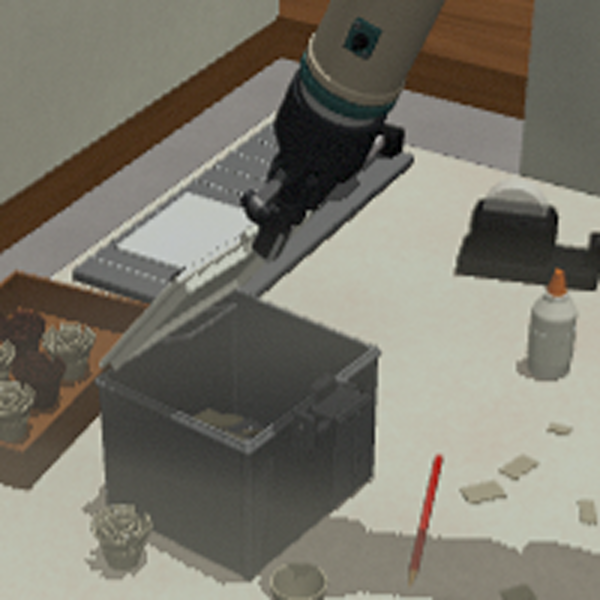

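The lid is rising on the finger (contact at about (262,240) in the crop) and the bin hasn't moved. Continuing along the arc.

Request:
carry_out --deltas '[0,0,0,0.0081,0,-0.0012,1,0,0,0,0.0081,0,-0.0012,1,0,0,0,0.0081,0,-0.0012,1,0,0,0,0.0081,0,-0.0012,1]'

```text
clock: 11.22
eef_pos: [579.2, -76.4, 275.3]
tool_rot: [-3.141, -0.424, -0.104]
force: [-0.5, 0.0, -0.2]
width: 0.2
gripper_force: 0.2
```

Request:
carry_out --deltas '[0,0,0,0.0082,0,0.0004,1,0,0,0,0.0082,0,0.0004,1,0,0,0,0.0082,0,0.0004,1,0,0,0,0.0082,0,0.0004,1]'

```text
clock: 11.72
eef_pos: [609.5, -79.6, 287.2]
tool_rot: [-3.141, -0.424, -0.104]
force: [0.2, 0.5, -0.8]
width: -0.1
gripper_force: 0.1
```

Request:
carry_out --deltas '[0,0,0,0.008,0,0.002,1,0,0,0,0.008,0,0.002,1,0,0,0,0.008,0,0.002,1,0,0,0,0.008,0,0.002,1]'

```text
clock: 12.22
eef_pos: [641.8, -82.9, 293.0]
tool_rot: [-3.141, -0.424, -0.104]
force: [-0.5, 0.2, -0.2]
width: -0.1
gripper_force: 0.0
```

```bash
python3 st.py
```

```text
bin 65.4 -2.1 293.0 tilt [-180.   -24.3   -5.9] [ 0.69  0.5  -0.89  1.86  0.8   0.65 -2.32] [-0.5  0.2 -0.2] 12.225
```

Request:
carry_out --deltas '[0,0,0,0.0074,0,0.0035,1,0,0,0,0.0074,0,0.0035,1,0,0,0,0.0074,0,0.0035,1,0,0,0,0.0074,0,0.0035,1,0,0,0,0,0,0,1,0,0,0,0,0,0,1,0,0,0,0,0,0,1,0,0,0,0,0,0,1]'

```text
clock: 13.22
eef_pos: [673.7, -86.3, 292.5]
tool_rot: [-3.141, -0.424, -0.104]
force: [-0.3, -0.3, 0.5]
width: -0.2
gripper_force: 0.0
```

```bash
python3 st.py
python3 - <<'E'
from tri import *
a=ctrl.get_image("side")[80:300,200:420,::-1]
cv2.imwrite("pics/s6.png",cv2.resize(a,(600,600),interpolation=cv2.INTER_CUBIC))
E
```

```text
bin 97.5 -2.1 292.5 tilt [-180.   -24.3   -5.9] [ 0.65  0.55 -0.88  1.78  0.81  0.69 -2.3 ] [-0.3 -0.3  0.5] 13.225
```

View pics/s6.png

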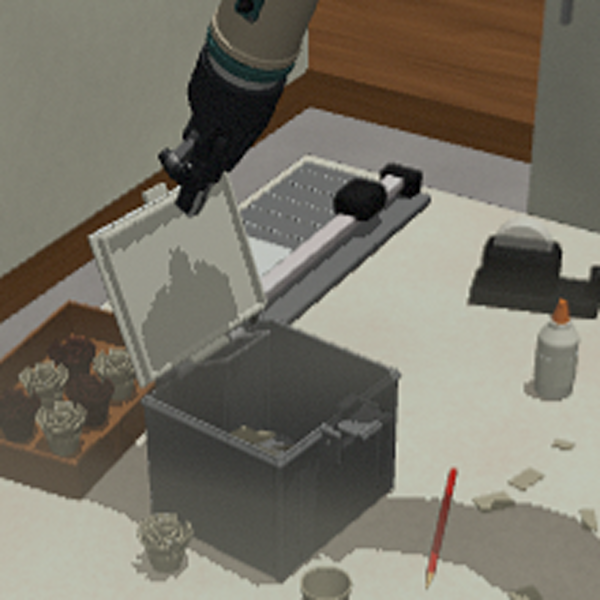

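The lid has fallen open, its top edge at about (155,195) in the crop and clear of the fingers. Retreating back and up, then checking against the model.

Request:
carry_out --deltas '[0,0,0,-0.015,0,-0.012,1,0,0,0,-0.02,0,-0.02,1,0,0,0,-0.03,0,-0.03,1,0,0,0,-0.03,0,-0.03,1,0,0,0,-0.02,0,-0.02,1,0,0,0,0,0,0,1,0,0,0,0,0,0,1,0,0,0,0,0,0,1]'

```text
clock: 14.28
eef_pos: [524.5, -70.7, 346.9]
tool_rot: [-3.14, -0.424, -0.104]
force: [0.6, -0.1, 0.5]
width: -0.1
gripper_force: 0.0
```

```bash
python3 st.py
python3 - <<'E'
from tri import *
im=ctrl.get_image("side")[:,:,::-1].copy()
c=C["side"];rv,_=cv2.Rodrigues(c["R"]);ct,st=np.cos(-.105),np.sin(-.105)
im=im[80:300,200:420];im=cv2.resize(im,(600,600),interpolation=cv2.INTER_CUBIC);f=600/220
def mark(x,y,z,col):
  u=cv2.projectPoints(np.array([[577+ct*x-st*y,-74+st*x+ct*y,z]]),rv,np.array(c["t"]),c["mtx"],c["distortion"])[0].ravel()
  cv2.circle(im,tuple(int(v) for v in (u-[200,80])*f),4,col,1)
for th,col in((1.92,(0,0,255)),(1.7,(255,0,0))):
  for y in(-90,90): mark(78-154*np.cos(th),y,150+154*np.sin(th),col)
for y in(-90,90): mark(-80,y,147,(0,200,0));mark(-80,y,0,(0,200,0))
mark(-117,0,151.5,(0,255,255))
cv2.imwrite("pics/s7.png",im)
E
```

```text
bin -52.6 -2.2 346.9 tilt [-179.9  -24.3   -6. ] [ 0.99  0.26 -1.12  2.05  0.54  0.62 -2.13] [ 0.6 -0.1  0.5] 14.275
```

View pics/s7.png

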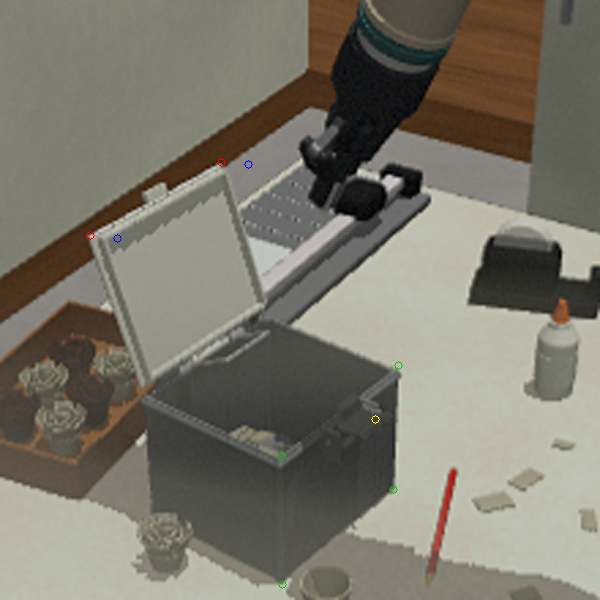

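The lid corners at (90,236) and (222,162) match the 1.92 rad marks. The bin corners are where they were, the tab is back up, and the arm is clear.

```bash
python3 -c "
from cell import ctrl
print(ctrl.finish_job())"
```

```text
the job is handed in; nothing more can be done
None
```

I handed the job in with the lid fully open at its stop (about 1.92 rad by the last side image), the tab back up, the bin where it began, the nearby things in view undisturbed and the arm clear; the hand-in returned no verdict.

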